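# Stand the weighted case on its heavy end

## Task

One end of the green travel case is weighted inside, and the case will only stay standing on that end. Lift it clear of the dresser by its roller handle, see which end sags, then tip it up over that end so that it stands upright, heavy end down, in the middle of the blue felt mat, and let go of it. Handle it gently, never dropping it, and leave the organizer and the other things on the dresser where they are.

Things in the scene. Friction and masses are not known exactly. Their poses are not given: they have to be found in the camera images.
- case: Dark green travel case, brass seam, 120 mm long (own x), 80 wide (y), 50 high (z), about 0.6 kg. Origin: centre of its underside as it lies at the start, z up. Both ends look the same, but a steel insert of over half the mass sits snugly inside near ONE end, +x or -x, different at each start and unseen; centre of mass about 26 mm from the middle towards that end, on the long centre line.
- handle (a point): Centre of the wooden roller handle: 16 mm diameter, 56 mm long, along own y of the case, its axis 55 mm above the lid and 105 mm above the underside, between two 10 x 4 mm steel posts (y = +-32 mm). It turns freely: held by it the case swings and hangs about 18 degrees heavy end down, the heavy end's lower edge about 118 mm below the axis. Axes as the case.
- case_mid (a point): The middle of the case's body, 25 mm above the underside. Same axes as the case.
- case_end_a (a point): Tip of the black rubber foot on the case's +x end, 64.6 mm from case_mid: a dome of 65 mm radius, 48 mm diameter, 4.6 mm proud of the end. On the heavy end's foot the case rights itself from a lean under about 25 degrees; on the light end's foot it topples.
- case_end_b (a point): Tip of the same kind of domed foot on the case's -x end, 64.6 mm from case_mid.
- mat: Blue felt mat, 160 x 160 mm, 2 mm thick, fixed to the dresser top. Origin: centre of its underside, on the dresser top. Its sides run along its own x and y.
- organizer_rim (a point): Point on the front rim of the lower tier of the white two-tier round organizer, 35 mm above the dresser. The organizer (tiers of 220 and 170 mm diameter, 135 mm high, up to 206 mm with the bottle on top) turns easily; its axis stands 110 mm beyond this point in +x. Leave it alone.
- cologne: Blue glass cologne bottle with steel cap, 30 x 50 x 88 mm, on the upper tier. Origin: centre of its underside.
- pill_box: Ceramic pill box with blue lid, 47 x 72 x 27 mm, on the upper tier. Origin: centre of its underside.
- jar: Round rose-tinted glass jar with a brass lid, 62 mm diameter, 58 mm high, on the lower tier. Origin: centre of its underside.
- clip_dish: Steel tie clip dish, 72 mm diameter, 18 mm high, on the lower tier. Origin: centre of its underside.
- brush: Dark wooden hairbrush, 200 x 62 x 34 mm, lying bristles down on the dresser at the robot's right. Origin: near its middle, on the dresser top.
- cup: White ceramic cup, 76 mm diameter, 85 mm high, on the dresser at the robot's left. Origin: centre of its underside.
Not all that is in view belongs to the job. Of the things like the case, leave any that is purple; of the rest the larger one is meant. There is more than one size of the mat; the job needs the larger.

How it is judged:
By the outcome, as a careful person would: the job done as asked, in the order asked, and still so for the second after the job is handed in, with the robot touching nothing.
It also fails if it takes over 61 s, if anything falls off the work surface, if the arm or the gripper's body presses on something with over 40 N, if the wrist force passes 120 N, or if a joint passes its speed limit or range.

## Robot

A 7-joint arm with a two-finger parallel gripper is mounted at the origin on the work surface. World frame = base frame: x ahead of the robot, y to its left, z up, the work surface at z = 0. Lengths are in m, angles in rad, forces in N, time in s.
With the tool pointing down it reaches from about 0.4 to 0.85 m from the base axis. Payload 6.9 kg.
Tool frame: the origin (TCP) lies midway between the tips of the shut fingers; the grasp point (between the pads) lies behind it (ctrl.pinch_z is the z of the grasp point in the tool frame, in m); z points along the fingers, y is the line along which they close (so a half turn about z gives the same grasp; the last joint's range is limited). The gripper opens to 85 mm and grips with 20 to 120 N. Pads are 22 mm wide; open, the fingers measure 114 mm over their backs; the gripper's body (76 mm by 85 mm) begins 54 mm behind the grasp point. The pads swing forward as they close: fully open they stand 13 mm farther back than shut.
Start: joints at [1.256, 0.507, -0.238, 1.5, 0.126, 1.149, -0.155], TCP at [0.255, -0.571, 0.231] pointing down, gripper open.
Joint ranges: [-3.08, 3.08], [-0.24, 2.05], [-1.43, 1.35], [0, 2.5], [-1.52, 4.66], [0.17, 1.96], [-2.89, 2.89]. Speed limits (rad/s): [2.39, 2.39, 3.14, 3.14, 3.14, 3.14, 3.14].

## Interface

Orientations are given as a unit quaternion [w, x, y, z].
In Python, from station import ctrl, get_state, vision, ticket, models gives the robot as it stands. Calls block until the motion is done:
- ctrl.movep(position, orientation): joint-space move of the TCP to a pose.
- ctrl.movel(position, frame=None, max_speed=0.15): straight line of the TCP; frame=None keeps the orientation; max_speed is the mean speed in m/s.
- ctrl.set_joints(angles): joint-space move.
- ctrl.ungrasp() and ctrl.close_gripper(force=None): open the fingers fully, or close them until they stop; force is the grip in N (None keeps the last).
- ctrl.pause(seconds).
- ctrl.ik(position, orientation): joint angles nearest the present ones, or None.
- get_state(): the state.
- vision.grab_frame(name): name is "scene" or "top" or "wrist"; returns (picture, depth): 384x512x3 uint8, blue, green, red; 384x512 float32, m along the optical axis (not along the pixel's ray), 0 where there is no reading.
- vision.camera_info(name): a dict with "mtx" (3x3 intrinsics, pixels), "R" (3x3) and "t" (3): a world point X has camera coordinates R X + t; the wrist camera has in their place "hand_eye" (4x4, takes a point from camera to tool coordinates, whose origin is the TCP and whose axes are the flange's). Camera axes: x right, y down, z forward; pixel columns grow to the right and rows downward; lengths in m; the calibration is good to about 2 mm. A picture is of the moment at which its call begins: read the wrist's pose just before it. camera_info takes no time and is no camera call.
A pose or a line that the arm cannot do raises ctrl.Unreachable and nothing moves.
- ticket.close_job(): hands the job in; it is judged then, once.
Trained networks look in the newest picture that a camera, given by its name, has taken for a name from the list of things; names that differ only in an ending like _2 or _b are one class to them, and where a whole thing is asked for, a point or a joint stands for the part that bears it (a point fixed in the world has none). Each returns a list of dicts, best first, with "p" (0 to 1); they miss things now and then, are a little off and sometimes report something else, mostly with a low value. They report only what shows in the picture. A call takes as long as a camera call. They do not tell look-alikes from the thing itself.
- models.recognise(camera, target): "point" ([column, row] in pixels, amid what is visible of it).
- models.masks_of(camera, target): "mask" (384x512 bool, what is visible of it) and "point" ([column, row] in pixels, amid what is visible of it).
The state is a dict: "time": time; "qpos": joint angles; "qd": joint speeds; "tau": joint torques, N m; "tcp_pos": TCP position; "eef_rot": TCP orientation; "contact_force": force on the tool from outside, world axes, zero at the start; "wrist_torque": the same for the moment, N m; "width": finger opening in m; "gripper_force": force on a finger pad.
Only numpy, scipy, OpenCV 4.12 (cv2) and the standard library are available. Lean on these libraries where they do the work, as an engineer would, in place of code of your own. Each camera call takes 0.05 s, during which the arm holds its last target. There are 200 camera calls.

## Working session

There is one attempt and no reset: what is moved stays moved. The work goes in short steps, each a Python script; the robot and the scene stay as the last script left them, time stands still between calls to the robot, and variables do not carry over. Pictures are saved under pics/ and viewed, at most 10 in all, crops included, and the job is handed in when it is done.

```bash
ls; mkdir -p pics
python3 - <<'E'
from station import ctrl,get_state,vision,models
import cv2,numpy as np
s=get_state();print(s['time'],s['tcp_pos'],s['eef_rot'],s['width'],ctrl.pinch_z)
ims=[]
for n in("scene","top"):
    im,d=vision.grab_frame(n);cv2.imwrite(f'pics/{n}0.png',im);np.save(f'{n}0.npy',d);ims.append(im)
    c=vision.camera_info(n);print(n,c['mtx'],c['R'],c['t'])
    for t in("case","handle","mat","organizer_rim","case_end_a"):
        print(n,t,[(np.round(r['point']),round(r['p'],2)) for r in models.recognise(n,t)])
E
```

```text
pics
0.0 [ 0.25447352 -0.57031134  0.2304351 ] [-8.63457641e-04  9.78047143e-01  2.08381860e-01 -2.03140105e-04] 0.08538873873298923 -0.0187
scene [[363.72823988   0.         253.46872241]
 [  0.         363.72823988 193.76895719]
 [  0.           0.           1.        ]] [[ 0.56278152  0.82660164 -0.00258694]
 [ 0.50324176 -0.34510535 -0.79224367]
 [-0.65576268  0.44455824 -0.61019938]] [-0.29684139 -0.17518417  1.58303866]
scene case [(array([215., 230.]), 0.92), (array([182., 216.]), 0.62), (array([160., 247.]), 0.57), (array([280., 268.]), 0.44)]
scene handle [(array([183., 218.]), 0.98), (array([158., 252.]), 0.82), (array([211., 229.]), 0.7)]
scene mat [(array([280., 159.]), 0.81), (array([285., 192.]), 0.61)]
scene organizer_rim [(array([303., 263.]), 0.98)]
scene case_end_a [(array([184., 218.]), 0.82), (array([162., 250.]), 0.81), (array([213., 231.]), 0.59)]
top [[456.99429198   0.         255.22291955]
 [  0.         456.99429198 198.73806783]
 [  0.           0.           1.        ]] [[-1.42454197e-02 -9.99898335e-01 -6.22391382e-04]
 [-9.82645714e-01  1.41147497e-02 -1.84954521e-01]
 [ 1.84944503e-01 -2.02316456e-03 -9.82746884e-01]] [0.01364394 0.53054545 1.43612562]
top case [(array([305., 200.]), 0.68), (array([356., 203.]), 0.67), (array([316., 236.]), 0.61)]
top handle [(array([354., 201.]), 0.92), (array([302., 198.]), 0.83)]
top mat [(array([160., 284.]), 0.65), (array([201., 220.]), 0.64)]
top organizer_rim [(array([259., 130.]), 0.72)]
top case_end_a [(array([316., 235.]), 0.93), (array([354., 206.]), 0.88), (array([304., 197.]), 0.59), (array([403., 199.]), 0.36)]
```

View pics/scene0.png

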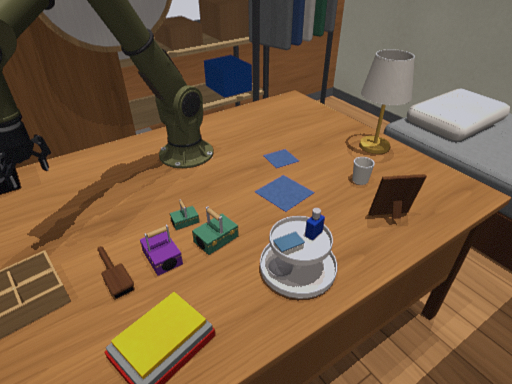

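View pics/top0.png

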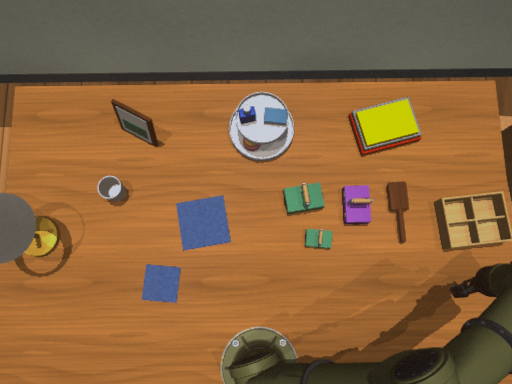

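The look-alikes in the top view are the large green case (304,199), a small green one (318,239) and a purple one (357,204). By the description I want the large green case. For the mat it's the large one at (203,222), not the small one at (161,284).

```bash
cat > h.py <<'E'
import numpy as np,cv2
from station import ctrl,get_state,vision,models,ticket
def world(name,d,u,v):
    c=vision.camera_info(name);K=c['mtx']
    p=np.stack([(u-K[0,2])/K[0,0]*d,(v-K[1,2])/K[1,1]*d,d],-1)
    return (p-c['t'])@c['R']
def onplane(name,uv,z):
    c=vision.camera_info(name);uv=np.atleast_2d(uv)
    r=np.c_[(uv-c['mtx'][:2,2])/c['mtx'][0,0],np.ones(len(uv))]@c['R'];o=-c['R'].T@c['t']
    return o+r*((z-o[2])/r[:,2])[:,None]
E
python3 - <<'E'
from h import *
im=cv2.imread('pics/top0.png');d=np.load('top0.npy')
hsv=cv2.cvtColor(im,cv2.COLOR_BGR2HSV)
def comp(m,uv):
    n,l=cv2.connectedComponents(m.astype(np.uint8));return l==l[uv[1],uv[0]]
blue=comp((hsv[...,0]>100)&(hsv[...,0]<125)&(hsv[...,1]>90),(203,222))
v,u=np.nonzero(blue);w=onplane('top',np.c_[u,v].astype(float),.002)
print('mat',cv2.minAreaRect((w[:,:2]*1000).astype(np.float32)), np.median(world('top',d[v,u],u,v)[:,2]))
box=(slice(170,225),slice(275,335))
v,u=np.mgrid[box];v=v.ravel();u=u.ravel();w=world('top',d[v,u],u,v);h=hsv[v,u]
lid=(w[:,2]>.04)&(w[:,2]<.058)&(d[v,u]>0)
print('lid',lid.sum(),cv2.minAreaRect((w[lid][:,:2]*1000).astype(np.float32)),np.median(w[lid][:,2]))
hd=(w[:,2]>.085)&(w[:,2]<.13)
print('handle',hd.sum(),cv2.minAreaRect((w[hd][:,:2]*1000).astype(np.float32)),w[hd].mean(0),w[hd][:,2].max())
org=(slice(80,170),slice(220,305))
v,u=np.mgrid[org];v=v.ravel();u=u.ravel();w=world('top',d[v,u],u,v);k=(w[:,2]>.02)&(w[:,2]<.23);print('org',w[k].min(0),w[k].max(0))
for uv,z in(((302,238),.034),((357,204),.05),((398,205),.02),((111,190),.08)):print(uv,onplane('top',np.array(uv,float),z).round(3))
cv2.imwrite('pics/crop1.png',np.hstack([cv2.resize(im[165:255,260:380],None,fx=3,fy=3,interpolation=2),cv2.resize(cv2.imread('pics/scene0.png')[185:275,130:250],None,fx=3,fy=3,interpolation=2)]))
E
```

```text
mat ((462.5813903808594, 181.2130584716797), (155.5768280029297, 156.2762451171875), 9.20662784576416) 0.0014035656895131816
lid 805 ((535.9370727539062, -151.25830078125), (81.40941619873047, 122.74850463867188), 8.521787643432617) 0.04884984680576132
handle 106 ((535.1882934570312, -152.474365234375), (68.43144226074219, 15.434610366821289), 9.113021850585938) [ 0.53370576 -0.15189463  0.10933095] 0.11974265430599973
org [ 0.6695353  -0.12593685  0.0200239 ] [0.86575886 0.09145087 0.21029773]
(302, 238) [[ 0.402 -0.143  0.034]]
(357, 204) [[ 0.508 -0.324  0.05 ]]
(398, 205) [[ 0.508 -0.466  0.02 ]]
(111, 190) [[0.56  0.466 0.08 ]]
```

View pics/crop1.png

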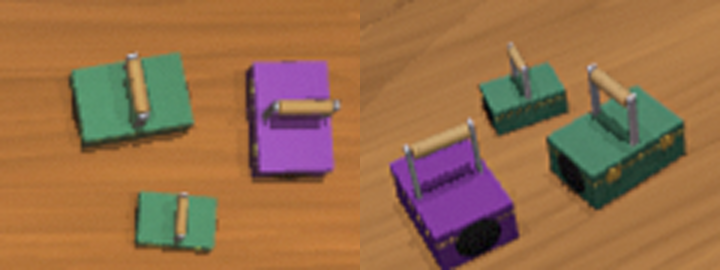

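The crop confirms it: large green case with its roller at about (138,90), small green at (175,222), purple at (290,115). Its lid measures 122×81 mm, matching the description. Next I check IK for the whole plan, for both possible heavy directions.

```bash
cat >> h.py <<'E'
from scipy.spatial.transform import Rotation as Rn
YAW=np.radians(8.9); L=np.array([-np.sin(YAW),np.cos(YAW),0]); Z=np.array([0,0,1.]); MAT=np.array([.4626,.1812,0]); HND=np.array([.5355,-.152,.105])
def pose(p,h,t,s=1):
    "roller axis at p, tool tilted t deg, coming from the h side; s flips the half turn -> TCP, quat"
    t=np.radians(t);z=-np.sin(t)*h-np.cos(t)*Z;y=s*(np.cos(t)*h-np.sin(t)*Z)
    q=Rn.from_matrix(np.c_[np.cross(y,z),y,z]).as_quat()
    return p-z*ctrl.pinch_z, q[[3,0,1,2]]
def arc(th,h,E):
    "handle centre at case rotation th (deg), edge touchdown E, z top of mat .002"
    t=np.radians(th)
    if th<=68.3: a,b=-.060*np.cos(t)+.105*np.sin(t),.060*np.sin(t)+.105*np.cos(t)
    else: a,b=.0009+.065*(t-np.radians(68.3))+.0004*np.cos(t)+.08*np.sin(t),.065-.0004*np.sin(t)+.08*np.cos(t)
    return E+a*h+(b+.002)*Z
E
python3 - <<'E'
from h import *
for s in(1,-1):
    p,q=pose(HND,L,0,s);print('grasp',s,[None if (j:=ctrl.ik(p+[0,0,dz],q)) is None else np.round(j,2) for dz in(0,.15)])
for yaw in (-90,-60,-30,0,30,60):
  for sg in(1,-1):
    h=sg*Rn.from_euler('z',yaw,degrees=True).apply(L);E=MAT-.0255*h
    for s in(1,-1):
        r=[]
        for t in(30,45,55):
            js=[ctrl.ik(*pose(p,h,t,s)) for p in (arc(18,h,E)+.06*Z,arc(18,h,E),arc(45,h,E),arc(70,h,E),arc(90,h,E),arc(90,h,E)+.08*(np.sin(np.radians(t))*h+np.cos(np.radians(t))*Z))]
            r.append(''.join('.' if j is None else 'x' for j in js)+('' if js[1] is None else str(np.round(js[1],1))))
        print(yaw,sg,s,r)
E
```

```text
grasp 1 [array([ 0.78,  0.7 , -0.89,  1.86,  0.68,  0.92,  1.29]), array([ 0.86,  0.54, -1.01,  1.67,  0.48,  1.21,  1.46])]
grasp -1 [array([ 0.41,  0.57, -0.28,  1.87,  0.22,  0.74, -1.4 ]), array([ 0.48,  0.41, -0.36,  1.67,  0.16,  1.09, -1.34])]
-90 1 1 ['xxxxxx[ 0.1  0.8 -0.8  1.7  0.3  1.3 -0.7]', 'xxxxxx[ 0.1  0.9 -0.8  1.6  0.2  1.6 -0.7]', 'xxxxx.[ 0.1  1.  -0.8  1.5  0.2  1.7 -0.7]']
-90 1 -1 ['xxxxxx[ 0.3  1.  -1.2  1.7  0.5  1.5  2.2]', 'xxxxx.[ 0.2  1.1 -1.2  1.6  0.4  1.7  2.2]', 'xxxxx.[ 0.2  1.2 -1.2  1.5  0.4  1.8  2.2]']
-90 -1 1 ['xxx...[ 0.3  0.7 -1.2  2.3  1.7  0.9  1.2]', 'x.....', '......']
-90 -1 -1 ['xxx...[ 0.3  0.7 -1.2  2.3  1.7  0.9 -2. ]', 'x.....', '......']
-60 1 1 ['xxxxxx[ 0.   0.8 -0.9  1.7  0.5  1.4 -0.4]', 'xxxxxx[-0.1  0.9 -0.8  1.6  0.5  1.7 -0.4]', 'xxxxx.[-0.1  1.  -0.8  1.5  0.5  1.9 -0.4]']
-60 1 -1 ['xxxxxx[-1.   0.9  1.   1.8 -0.4  1.3 -2.3]', 'xxxxxx[-1.   1.   1.   1.6 -0.3  1.6 -2.4]', 'xxxxx.[-0.9  1.1  1.   1.5 -0.3  1.7 -2.4]']
-60 -1 1 ['xxx...[ 0.2  0.5 -0.8  2.3  1.9  0.3  1.5]', 'x.....', '......']
-60 -1 -1 ['xxx...[ 0.2  0.5 -
[... 1698 characters left out ...]
.9  0.4  0.9  1.4]', 'xxxxxx[ 0.6  1.  -1.2  1.9  0.2  1.   1.6]', 'xxxxxx[ 0.6  1.1 -1.2  1.8  0.1  1.   1.7]']
60 1 1 ['xxxxxx[ 0.   0.6 -1.   2.2  1.4  1.   0.8]', 'xxx..x[-0.   0.9 -1.2  2.4  1.6  1.6  0.4]', 'xx....[-0.2  1.  -1.2  2.5  1.7  1.9  0.3]']
60 1 -1 ['xxxxxx[-0.7  0.5  0.2  2.3  1.3  0.4 -2.2]', 'xxx...[-0.   0.9 -1.2  2.4  1.6  1.6 -2.7]', 'xx....[-1.4  0.9  0.9  2.5  2.7  0.4  2.4]']
60 -1 1 ['xxxxxx[ 0.2  0.7 -0.8  1.8  0.1  1.1 -1. ]', 'xxxxxx[ 0.2  0.9 -0.8  1.7  0.   1.3 -0.9]', 'xxxxxx[ 0.2  1.  -0.7  1.6 -0.1  1.4 -0.8]']
60 -1 -1 ['xxxxxx[ 0.4  0.9 -1.2  1.8  0.4  1.2  1.8]', 'xxxxxx[ 0.4  1.1 -1.2  1.7  0.3  1.4  1.9]', 'xxxxxx[ 0.4  1.2 -1.2  1.6  0.2  1.5  1.9]']
```

Run:
```python
from h import *
p,q=pose(HND,L,0,1)
ctrl.movep(p+[0,0,.13],q)
s=get_state();print(s['time'],s['tcp_pos'])
im,d=vision.grab_frame('wrist');cv2.imwrite('pics/w1.png',im)
c=vision.camera_info('wrist');he=c['hand_eye']
v,u=np.mgrid[0:384,0:512];K=c['mtx'];P=np.stack([(u-K[0,2])/K[0,0]*d,(v-K[1,2])/K[1,1]*d,d],-1)@he[:3,:3].T+he[:3,3]
e=s['eef_rot'];W=P@Rn.from_quat([e[1],e[2],e[3],e[0]]).as_matrix().T+s['tcp_pos']
hd=(d>0)&(W[...,2]>.095)&(W[...,2]<.125)&(np.hypot(*(W[...,:2]-HND[:2]).transpose(2,0,1))<.05)
print(hd.sum(),cv2.minAreaRect((W[hd][:,:2]*1000).astype(np.float32)),np.percentile(W[hd][:,2],[5,50,95]))
ld=(d>0)&(W[...,2]>.043)&(W[...,2]<.057)&(np.hypot(*(W[...,:2]-HND[:2]).transpose(2,0,1))<.09)
print(ld.sum(),cv2.minAreaRect((W[ld][:,:2]*1000).astype(np.float32)),np.median(W[ld][:,2]))
```

```text
2.4333 [ 0.53531258 -0.15316142  0.21610846]
1473 ((531.4708862304688, -153.60293579101562), (67.58513641357422, 15.360182762145996), 8.724627494812012) [0.10601625 0.11138361 0.1135184 ]
8195 ((531.6984252929688, -153.551513671875), (79.793701171875, 123.04340362548828), 8.77544116973877) 0.049652486821163744
```

View pics/w1.png

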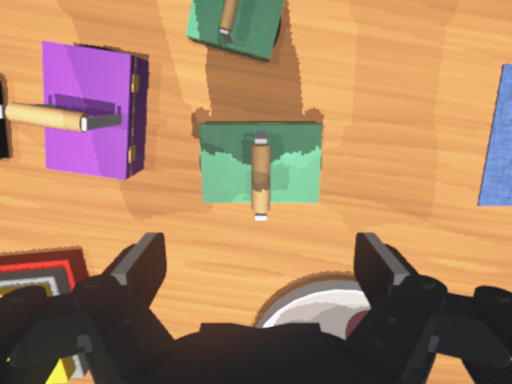

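The wrist view shows the green case's roller running from (261,135) to (261,215), square to the closing direction. It measures at (0.532, -0.1535) with its top at z 0.113, which is the right height. I'll grasp it and lift.

```bash
sed -i 's/HND=np.array(.*/HND=np.array([.532,-.1530,.105])/' h.py
python3 - <<'E'
from h import *
p,q=pose(HND,L,0,1)
ctrl.movel(p,max_speed=.1)
print(get_state()['contact_force'])
ctrl.close_gripper(60)
s=get_state();print(s['time'],s['tcp_pos'],s['width'],s['gripper_force'],s['contact_force'],s['wrist_torque'])
ctrl.movel(p+[0,0,.03],max_speed=.04);ctrl.movel(p+[0,0,.14],max_speed=.1);ctrl.pause(1)
s=get_state();print(s['time'],s['tcp_pos'],s['width'],s['contact_force'],s['wrist_torque'])
for n in('top','scene'):
    im,d=vision.grab_frame(n);np.save(n+'1.npy',d);cv2.imwrite(f'pics/{n}1.png',im)
a=cv2.imread('pics/scene1.png')[130:290,110:310];cv2.imwrite('pics/crop2.png',cv2.resize(a,None,fx=3,fy=3))
d=np.load('top1.npy');v,u=np.mgrid[130:260,250:380];w=world('top',d[v,u],u,v).reshape(-1,3);c=cv2.imread('pics/top1.png')[v,u].reshape(-1,3).astype(int)
k=(c[:,1]>c[:,2]+25)&(c[:,1]>c[:,0]+10)&(w[:,2]>.1)&(w[:,2]<.24)
x=(w[k]-HND)@L;print(k.sum(),np.polyfit(x,w[k][:,2],1),x.min(),x.max())
E
```

```text
[ 0.40993528 -0.25472033 -0.66259842]
4.5917 [ 0.53202326 -0.15313409  0.08649886] 0.013666552925923777 58.4718257188797 [-0.73596158 -0.47163241  2.87809132] [-0.11774134  0.13910912  0.03443381]
7.7417 [ 0.53199375 -0.15297868  0.22631337] 0.013990584945000193 [ 0.29808612 -0.34945726 -6.71229274] [-0.01970504 -0.00088258  0.02101324]
323 [0.31651903 0.18585085] -0.03386413748525219 0.07627322950828164
```

View pics/crop2.png

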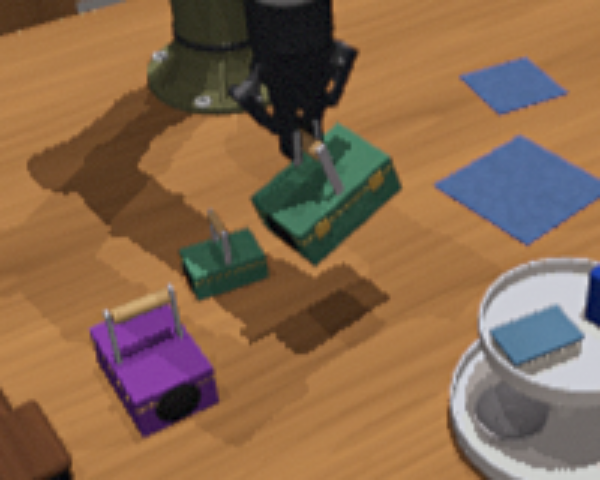

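The +L side sits high (slope about 17.6°), so the heavy end is the -L end, nearest the robot's right. In the crop that's the lower end at about (290,245). I'll carry it over the mat with the tool tilting 45° on the way, then lower it until the edge touches.

```bash
sed -i 's/MAT=np.array([^)]*)/MAT=np.array([.4605,.1800,0])/' h.py
cat >> h.py <<'E'
h=-L;E=MAT-.0255*h;T=45
E
python3 - <<'E'
from h import *
A=arc(18,h,E)
g=HND+[0,0,.14]
for f,t in((.5,20),(1,45)):
    p,q=pose(g+f*(A+.1*Z-g),h,t,-1)
    try: ctrl.movel(p,frame=q,max_speed=.12)
    except Exception as e: print('line',repr(e)); ctrl.movep(p,q)
ctrl.movel(pose(A+.012*Z,h,T,-1)[0],max_speed=.08);ctrl.pause(.7)
s=get_state();print(s['time'],s['qpos'].round(2) if hasattr(s['qpos'],'round') else s['qpos'],s['tcp_pos'],pose(A+.012*Z,h,T,-1)[0]);f0=np.array(s['contact_force']);print(f0)
for dz in np.arange(.009,-.005,-.0015):
    ctrl.movel(pose(A+dz*Z,h,T,-1)[0],max_speed=.02)
    f=np.array(get_state()['contact_force'])-f0;print(round(dz,4),f.round(2))
    if f[2]>1.5:break
print(get_state()['time'])
im,d=vision.grab_frame('scene');cv2.imwrite('pics/crop3.png',cv2.resize(im[100:260,180:380],None,fx=3,fy=3))
E
```

```text
13.4583 [ 0.66  0.9  -1.19  2.09  0.08  0.48  1.38] [0.45070504 0.24257935 0.1191785 ] [0.45070072 0.24257689 0.11917906]
[-0.67598718 -1.17542079 -5.45904308]
0.009 [1.11 0.55 0.23]
0.0075 [ 0.01  1.04 -0.46]
0.006 [ 0.46  1.01 -0.49]
0.0045 [-0.05  0.79 -1.21]
0.003 [0.44 1.63 0.04]
0.0015 [ 1.    1.07 -0.18]
0.0 [ 0.66  1.41 -0.69]
-0.0015 [ 0.29  2.82 10.41]
15.5083
```

View pics/crop3.png

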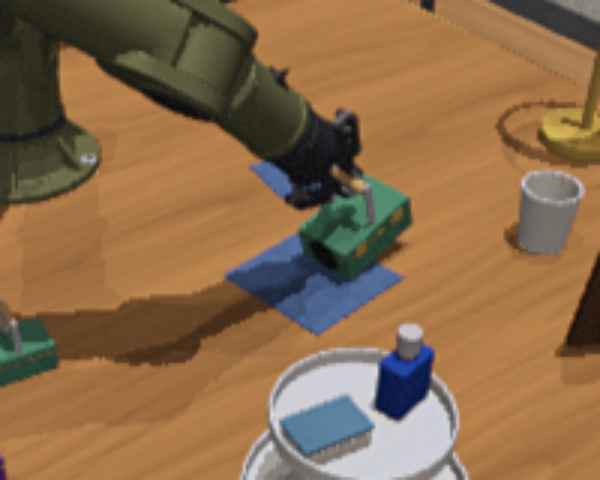

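The edge touches the mat at the expected height, with the heavy lower edge at about (345,275) in the crop. Next I run the arc over the edge, with force feedback.

```bash
cat > roll.py <<'E'
from h import *
import sys
a,b,dz=map(float,sys.argv[1:4]);f0=np.array([-.2,0,-5.8])
for th in np.arange(a,b+.1,3):
    ctrl.movel(pose(arc(th,h,E)+dz*Z,h,T,-1)[0],max_speed=.035)
    f=np.array(get_state()['contact_force'])-f0
    print(int(th),round(dz*1e3,1),(f@h).round(1),f[2].round(1),get_state()['wrist_torque'].round(2))
    if abs(f).max()>30:print('STOP');break
    if th<66:
        dz+=.0004*(f[2]>9)+.0004*(f[2]>14)-.0004*(f[2]<4.5)
    else: dz*=.6
print(get_state()['time'])
im,d=vision.grab_frame('scene');cv2.imwrite(sys.argv[4],cv2.resize(im[100:260,180:380],None,fx=3,fy=3))
E
python3 roll.py 21 48 -.001 pics/crop4.png
```

```text
21 -1.0 -2.1 10.8 [0.44 0.23 0.16]
24 -0.6 -1.2 11.3 [0.28 0.19 0.12]
27 -0.2 -1.4 10.7 [0.12 0.16 0.14]
30 0.2 -1.2 7.3 [-0.36 -0.06 -0.03]
33 0.2 -0.9 7.3 [-0.55 -0.08 -0.01]
36 0.2 -0.1 5.9 [-0.55 -0.11 -0.02]
39 0.2 -0.1 7.1 [-0.53 -0.14  0.05]
42 0.2 -0.0 7.4 [-0.46 -0.09  0.02]
45 0.2 0.2 9.4 [-0.35 -0.03  0.06]
48 0.6 -0.2 5.7 [-0.7  -0.17 -0.01]
18.8833
```

View pics/crop4.png

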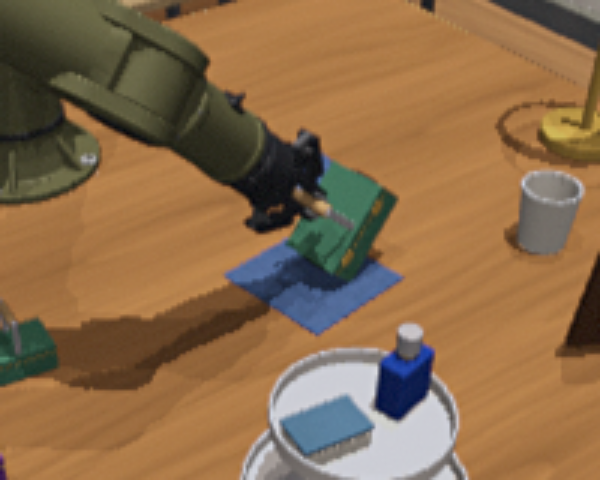

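It has tipped past centre: the case is at about 48° and still pivoting on its edge at (340,275). I continue to upright.

```bash
python3 roll.py 51 90 .0006 pics/crop5.png
```

```text
51 0.6 0.3 5.1 [-0.76 -0.17 -0.  ]
54 0.6 -0.1 4.9 [-0.73 -0.12 -0.01]
57 0.6 -0.1 6.6 [-0.68 -0.11  0.05]
60 0.6 1.1 7.1 [-0.62 -0.05  0.05]
63 0.6 3.7 9.3 [-0.63  0.01  0.07]
66 1.0 1.6 7.5 [-0.73 -0.2  -0.01]
69 0.6 6.8 13.8 [-0.64  0.06  0.17]
72 0.4 7.2 12.6 [-0.83  0.08  0.23]
75 0.2 6.1 11.7 [-0.79  0.04  0.16]
78 0.1 5.3 11.3 [-0.74 -0.06  0.1 ]
81 0.1 6.5 11.6 [-0.82 -0.05  0.11]
84 0.0 5.6 10.5 [-0.89 -0.04  0.11]
87 0.0 5.1 10.9 [-0.85 -0.09  0.08]
90 0.0 5.1 9.3 [-0.9  -0.13  0.01]
23.5
```

View pics/crop5.png

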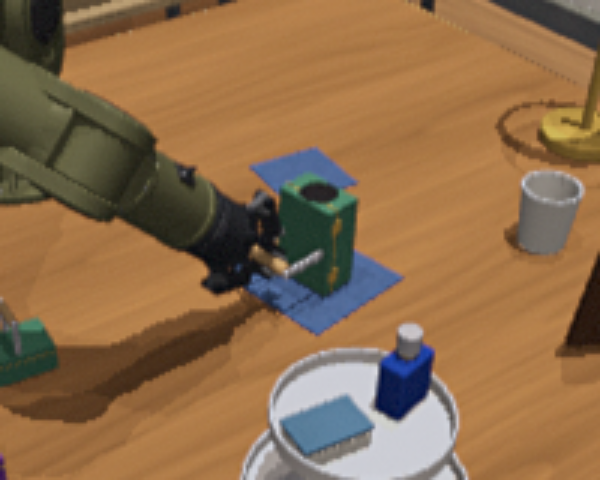

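It's standing upright. Before letting go I relieve the residual push and measure how well it's centred against the mat.

```bash
cat > meas.py <<'E'
from h import *
im,d=vision.grab_frame('top');v,u=np.mgrid[140:300,140:270];v=v.ravel();u=u.ravel()
w=world('top',d[v,u],u,v);c=im[v,u].astype(int)
# case top: green or black foot, at height ~.127
k=(w[:,2]>.118)&(w[:,2]<.14)&(np.hypot(w[:,0]-.46,w[:,1]-.18)<.07)&(c[:,1]>c[:,2]+15)
r=cv2.minAreaRect((w[k][:,:2]*1000).astype(np.float32));print('case top',k.sum(),r,np.median(w[k][:,2]),'tilt fit',np.linalg.lstsq(np.c_[w[k][:,:2],np.ones(k.sum())],w[k][:,2],rcond=None)[0].round(3))
b=(c[:,0]>c[:,2]+40)&(c[:,0]>c[:,1]+15)&(u>174)&(u<234)&(v>194)&(v<252);m=onplane('top',np.c_[u,v][b].astype(float),.002)
print('mat',b.sum(),cv2.minAreaRect((m[:,:2]*1000).astype(np.float32)))
cv2.imwrite('pics/top_last.png',im)
E
python3 - <<'E'
from h import *
f0=np.array([-.2,0,-5.8]);d=np.zeros(3);n=0
while n<5:
    f=np.array(get_state()['contact_force'])-f0;print((d*1e3).round(1),(f@h).round(1),f[2].round(1))
    if abs(f@h)<1.2 and abs(f[2]-5.8)<1.5:break
    d=d+np.clip(f@h*.0003,-.0012,.0012)*h+np.clip((f[2]-5.8)*.00012,-.0006,.0006)*Z;n+=1
    ctrl.movel(pose(arc(90,h,E)+d,h,T,-1)[0],max_speed=.02)
print(get_state()['time'])
E
python3 meas.py
```

```text
[0. 0. 0.] 5.1 9.4
[ 0.2 -1.2  0.4] -0.1 6.3
23.8
case top 261 ((464.019775390625, 179.98471069335938), (80.20979309082031, 50.46859359741211), 8.572378158569336) 0.12581948413906116 tilt fit [-0.007 -0.014  0.132]
mat 1358 ((462.832763671875, 181.3102264404297), (156.8509063720703, 156.373291015625), 9.21682357788086)
```

Centred to within 2 mm, upright and unloaded. I release it and back off along the tool axis.

```bash
python3 - <<'E'
from h import *
ctrl.ungrasp();ctrl.pause(.3)
s=get_state();print(s['width'],s['contact_force'])
p=np.array(s['tcp_pos']);t=np.radians(T);b=np.sin(t)*h+np.cos(t)*Z
try: ctrl.movel(p+.13*b,max_speed=.06)
except ctrl.Unreachable: ctrl.movel(p+.08*b,max_speed=.06);print('short')
try: ctrl.movel(np.array(get_state()['tcp_pos'])+.1*Z,max_speed=.12)
except ctrl.Unreachable:print('no up')
ctrl.pause(1);s=get_state();print(s['time'],s['tcp_pos'],s['contact_force'])
im,d=vision.grab_frame('scene');cv2.imwrite('pics/scene6.png',im)
E
python3 meas.py
```

```text
0.08539188822363725 [-0.7861604  -0.73507952  0.03310833]
29.1417 [0.48512367 0.02217373 0.24565739] [ 0.43448552  0.64277992 -0.65535197]
case top 255 ((462.8230895996094, 188.1893310546875), (80.87886047363281, 50.36703872680664), 9.06650447845459) 0.12526141245856537 tilt fit [ 0.017 -0.052  0.127]
mat 1281 ((462.78497314453125, 181.30247497558594), (156.40609741210938, 156.373291015625), 9.21682357788086)
```

View pics/scene6.png

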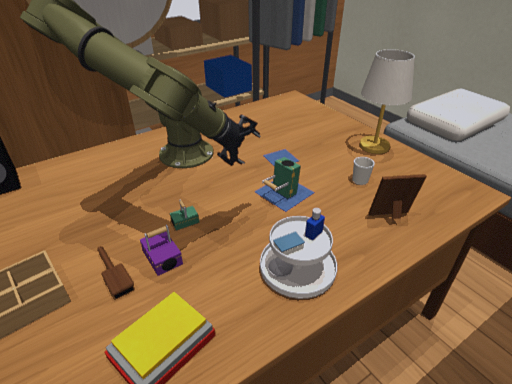

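It stands free, at (285,180) in the view. The top face has shifted about 8 mm with a slight tilt, so it may still be rocking. I'll wait and measure again.

```bash
for i in 1 2 3; do python3 -c "
from h import *
ctrl.pause(.8)"; python3 meas.py | head -1; done; python3 -c "
from h import *
print(get_state()['time'])"
```

```text
case top 247 ((464.1593933105469, 188.26260375976562), (80.91586303710938, 50.05977249145508), 8.26492691040039) 0.12558717019830168 tilt fit [ 0.012 -0.072  0.133]
case top 256 ((463.7767639160156, 188.1607666015625), (81.14949798583984, 50.96305847167969), 9.066048622131348) 0.12529816560829138 tilt fit [ 0.022 -0.071  0.128]
case top 252 ((463.11334228515625, 188.2933349609375), (81.22465515136719, 50.79655075073242), 9.229573249816895) 0.1255936189704778 tilt fit [ 0.012 -0.088  0.137]
31.7917
```

The case is at rest with a steady natural lean of about 4° on its dome. Its middle is about 3 mm from the mat centre, the robot is clear and nothing else has moved. I'm handing in.

```bash
python3 -c "
from station import ticket
print(ticket.close_job())"
```

```text
the job is handed in; nothing more can be done
None
```

The large green case is standing heavy end down on the big blue mat, about 3 mm from its centre with a steady lean of about 4°; I let go of it, backed the arm clear, and handed the job in at about 32 s.

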